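# Refit the spindle ring of the studio lamp

## Task

The studio lamp's swivel spindle has lost its retaining ring. Squeeze the red-handled ring pliers fully shut so that the ring on their tips opens, lift them out of their stand, carry the open ring over the top of the lamp's spindle and slide it down, level, to the brass groove without letting it close. Finish there still holding: pliers squeezed, the ring open around the groove and clear of the lamp, nothing else carrying it, and leave the ink jar, glue bottle, swab tub and eraser where they stand.

Things in the scene. Friction and masses are not known exactly. Their poses are not given: they have to be found in the camera images.
- pliers_grip (a point): Reverse-action ring pliers (about 150 g), upright, red handles up, tips down in the ring. Point midway between the handles at the height to grip. z up; handles at +y and -y, squeezed along y; x points to the ring's centre. Handles 14 mm wide in x, from 32 mm below to 32 mm above the point. Relaxed they slope outwards: 48 mm over their outer faces here, 60 mm at the top.
- jaw_left (a joint): Squeeze of the pliers: 0 relaxed, 0.165 rad at the hard stop, handles then parallel, 28 mm over the outer faces; the other jaw mirrors it. Squeezing takes about 2 to 7 N per handle (harder does no harm) and moves the tips apart. The tips are 117 mm below the grip point and have feet under the ring's ends, so an open ring stays on when lifted.
- ring_center (a point): Steel spring ring, 18 g, 4 mm thick. Point: its centre at half thickness; z its axis (up), x away from the pliers. Open it has a round 36 mm bore, 45 mm outside; its two ends stand 28 mm from the centre on the -x side, on the pliers' tips. At the start it lies relaxed on the blue ledge of the stand, centre 24 mm in +x of the pliers and 118 mm below the grip point (open: 22 and 117 mm).
- ring_left (a joint): Opening of each half of the ring: 0 relaxed (bore pinched to under 29 mm, too narrow for the spindle), about 0.2 rad with the pliers at their stop. The other half mirrors it. It springs shut, with about 2 to 5 N at its ends, as soon as the pliers are relaxed.
- stand: Wooden pliers stand, fixed, 105 x 80 mm, column 97 mm high; origin at desk level under the pliers' tips, x from the pliers to the ring, z up. A key on the pliers' back (-x) hangs in a T-shaped slot, open at the top, with 1.5 to 3 mm of play: the pliers leave it straight up after 25 mm. Nothing of it is within 15 mm of the handles.
- lamp: Lamp base, fixed: grey round foot of 160 mm diameter, black swivel collar with its top at 63 mm, upright bare spindle in the middle. The folded lamp arm lies along +x, nothing over 85 mm high. Origin at desk level on the spindle's axis, z up.
- groove (a point): Point on the spindle's axis at mid height of the brass groove, 78 mm above the desk. Spindle 30 mm in diameter; groove 9 mm high, 25 mm in diameter. The spindle's top is 19 mm above this point (its top 8 mm tapers to 18 mm diameter); the collar's top is 15 mm below it.
- ink: Bystander: amber ink jar with black lid, 52 mm in diameter, 65 mm high; origin under its centre.
- glue: Bystander: white glue bottle with red cap, 36 mm in diameter, 100 mm high; origin under its centre.
- swabs: Bystander: clear open tub of swabs, 110 x 80 x 55 mm; origin under its centre.
- eraser: Bystander: white eraser 55 x 22 x 13 mm; origin under its centre.

How it is judged (in metres and radians):
On the way, in this order (a step that is already met when the one before it is completed fails the run):
1. the pliers are squeezed and have lifted the open ring out of the stand (value of joint jaw_left above 0.13 rad and value of joint ring_left above 0.16 rad and z of ring_center in the frame of stand above 0.055 m and contact force between pliers and stand below 0.2 N), for 0.1 s.
2. the open ring is above the spindle's top, over its axis (value of joint jaw_left above 0.13 rad and value of joint ring_left above 0.16 rad and horizontal distance between ring_center and groove below 0.008 m and height (world z) of ring_center above 0.094 m), for 0.1 s.
At the end, for the whole second after the job is handed in: Fingers hold the pliers squeezed (>0.13 rad, >3 N), the pliers hold the ring open (halves >0.16 rad, >1 N); ring centre within 5 mm of the spindle axis and 4 mm of the groove mid height, level within 0.15 rad, still; ring and pliers press on the lamp with under 1 N each (value of joint jaw_left above 0.13 rad and value of joint ring_left above 0.16 rad and horizontal distance between ring_center and groove below 0.005 m and z of ring_center in the frame of groove between -0.004 and 0.004 m and angle between ring_center's own z axis and vertical below 0.15 rad and contact force between each of ring, pliers and lamp below 1 N and contact force between the fingers and pliers above 3 N and contact force between pliers and ring above 1 N and linear speed of ring below 0.02 m/s); the arm keeps its last pose, push and grip.
It fails at once if the ink jar, glue bottle, swab tub or eraser is moved more than 30 mm (distance of any of ink, glue, swabs, eraser from where it was at the start of the episode above 0.03 m).
It fails at once if the ring, once over the spindle, is let close on it (horizontal distance between ring_center and groove below 0.015 m and value of joint ring_left below 0.12 rad).
It also fails if it takes over 51 s, if anything falls off the work surface, if the arm or the gripper's body presses on something with over 40 N, if the wrist force passes 120 N, or if a joint passes its speed limit or range.

## Robot

A 7-joint arm with a two-finger parallel gripper is mounted at the origin on the work surface. World frame = base frame: x ahead of the robot, y to its left, z up, the work surface at z = 0. Lengths are in mm, angles in degrees, forces in N, time in s.
With the tool pointing down it reaches from about 400 to 875 mm from the base axis. Payload 4.4 kg.
Tool frame: the origin (TCP) lies at the very end of the fingers, on their centre line; the grasp point (between the pads) lies 19 mm behind it (tcp_to_grasp is the z of the grasp point in the tool frame, in mm); z points along the fingers, y is the line along which they close (so a half turn about z gives the same grasp; the last joint's range is limited). The gripper opens to 85 mm and grips with 20 to 120 N. Pads are 22 mm wide; open, the fingers measure 114 mm over their backs; the gripper's body (76 mm by 85 mm) begins 54 mm behind the grasp point. The pads swing forward as they close: fully open they stand 13 mm farther back than shut.
Start: joints at [-74.817, 36.005, 2.206, 86.941, -1.547, 57.084, -1.146], TCP at [211.096, 614.781, 231.313] pointing down, gripper open.
Joint ranges: [-175.42, 175.42], [-21.48, 121.26], [-71.46, 75.88], [10.55, 141.38], [-63.04, 243.04], [13.31, 113.54], [-168.57, 168.57]. Speed limits (degrees/s): [147.25, 147.25, 180, 180, 180, 180, 180].

## Interface

Orientations are given as [roll, pitch, yaw] about the fixed x, y, z axes, in that order (R = Rz(yaw) Ry(pitch) Rx(roll)).
In Python, from bench import * gives the robot as it stands.
- The arm moves only by the tool play_rows, never from a script. Its argument "commands" is a list of rows, each a list of 3 entries, a list of its own where there are three numbers: the turn, a rotation vector about the tool's x, y, z in degrees, then the shift along the tool's x, y, z in m, then the opening, from 0 (shut) to 1 (fully open). In form: [[[wx, wy, wz], [x, y, z], grip], ...]. A call has 1 to 5 rows; each row shifts and turns the commanded pose from where the row before left it, along the tool's axes as they then stand; what a row does not reach is not made up. A row lasts 1/12 s, in which the tool goes at most 41.7 mm and 7.16 degrees, less where a joint would pass 70% of its speed; a pose out of reach is approached as far as the arm can. A call is refused whole if a number of a shift passes 0.0417 or a number of a turn 7.16, either way. A call with a gripper value outside its range is refused whole. The fingers move at their own pace and stop on an object; "force" is the grip in N (left out, the last holds). Time passes only in rows, so rows that do not move let the fingers close. It gives the time, the measured TCP pose, the force, the opening and the grip force at its end, in the units of the state.
- get_obs(): the state, without advancing time (a new reading comes with each control period).
- capture(name): name is "scene" or "side" or "wrist"; returns (picture, depth): 480x640x3 uint8, blue, green, red; 480x640 float32, mm along the optical axis (not along the pixel's ray), 0 where there is no reading.
- camera_info(name): a dict with "fovy" (degrees; the focal length in pixels is half the picture's height over the tangent of half this angle, whatever the lens; pixels are square), "cx", "cy" (the principal point, pixels), "k1" (the pictures are not rectified: a ray, as slopes to the right and down, at radius r is drawn at 1 + k1 r^2 times it, then the intrinsics apply), "rvec" (rotation vector, rad) and "tvec" (3), from world to camera coordinates, as OpenCV has them; the wrist camera has in their place "hand_eye" (4x4, takes a point from camera to tool coordinates, whose origin is the TCP and whose axes are the flange's). Camera axes: x right, y down, z forward; pixel columns grow to the right and rows downward; lengths in mm; the calibration is good to about 2 mm. A picture is of the moment at which its call begins: read the wrist's pose just before it. camera_info takes no time and is no camera call.
- job_done(): hands the job in; it is judged then, once.
The state is a dict: "clock": time; "joints": joint angles; "dq": joint speeds; "joint_efforts": joint torques, N m; "tcp_pos": TCP position; "tcp_rot": TCP orientation; "contact_force": force on the tool from outside, world axes, zero at the start; "moment": the same for the moment, N m; "finger_gap": finger opening in mm; "grasp_force": force on a finger pad.
Only numpy, scipy, OpenCV 4.12 (cv2) and the standard library are available. Lean on these libraries where they do the work, as an engineer would, in place of code of your own. Each camera call takes 0.05 s, during which the arm holds its last target. There are 200 camera calls.

## Working session

There is one attempt and no reset: what is moved stays moved. The work goes in short steps, Python scripts to look and compute and a tool call to move; the robot and the scene stay as the last step left them, time stands still between calls to the robot, and variables do not carry over. Pictures are saved under pics/ and viewed, at most 11 in all, crops included, and the job is handed in when it is done.

Besides the shell and the picture viewer there is one more tool, called as name(argument=value, ...) on one line, values as JSON. play_rows: Moves the arm, as the interface text tells. Its arguments: {"type":"object","properties":{"commands":{"type":"array","items":{"type":"array"}},"force":{"type":"number"}},"required":["commands"]}

```bash
ls; mkdir -p pics
cat > h.py <<'E'
from bench import *
import numpy as np, cv2
from scipy.spatial.transform import Rotation as Rn
def cam(name,obs=None):
    i=camera_info(name); f=240/np.tan(np.radians(i['fovy'])/2)
    if 'hand_eye' in i:
        H=np.array(i['hand_eye']); o=obs or get_obs()
        R=Rn.from_euler('xyz',o['tcp_rot'],degrees=True).as_matrix()
        Rc=R@H[:3,:3]; C=R@H[:3,3]+np.array(o['tcp_pos'])
    else:
        Rw=cv2.Rodrigues(np.array(i['rvec'],float))[0]; Rc=Rw.T; C=-Rw.T@np.array(i['tvec'],float).ravel()
    return f,i['cx'],i['cy'],i['k1'],Rc,C
def slopes(c,uv):
    f,cx,cy,k1,_,_=c; d=(np.atleast_2d(uv).astype(float)-[cx,cy])/f; s=d.copy()
    for _ in range(20): s=d/(1+k1*(s**2).sum(1,keepdims=True))
    return s
def rays(c,uv):
    s=slopes(c,uv); return np.c_[s,np.ones(len(s))]@c[4].T
def onplane(c,uv,z):
    r=rays(c,uv); return c[5]+r*((z-c[5][2])/r[:,2])[:,None]
def pts(c,uv,depth):
    return c[5]+rays(c,uv)*np.asarray(depth)[:,None]
def tri(c1,p1,c2,p2):
    a=rays(c1,p1)[0];b=rays(c2,p2)[0];a/=np.linalg.norm(a);b/=np.linalg.norm(b)
    s=np.linalg.lstsq(np.c_[a,-b],c2[5]-c1[5],rcond=None)[0]
    A=c1[5]+s[0]*a;B=c2[5]+s[1]*b
    return (A+B)/2,np.linalg.norm(A-B)
E
python3 - <<'E'
from h import *
o=get_obs(); print(o)
for n in ('scene','side','wrist'):
    p,d=capture(n); cv2.imwrite(f'pics/{n}0.png',p); np.save(f'pics/{n}0.npy',d); c=cam(n,o); print(n,c[:4],c[5].round(),c[4][:,2].round(2))
E
```

```text
pics
{'clock': 0.0, 'joints': array([-74.81548742,  36.05963848,   2.2027753 ,  86.99738812,
        -1.54587866,  57.08207242,  -1.14649968]), 'dq': array([ 0.05048958,  0.00724679, -0.00850894,  0.05858634, -0.0336227 ,
        0.1234695 ,  0.01715177]), 'joint_efforts': array([-1.00343288e-03, -5.63407016e+01,  1.22609541e+00, -1.93450946e+01,
        1.10491653e-02,  1.05645246e-02, -1.02550979e-05]), 'tcp_pos': array([210.90807356, 614.16597672, 230.37322705]), 'tcp_rot': array([-1.79890619e+02,  2.55909402e-03,  1.61045244e+02]), 'contact_force': array([-0.68307327,  0.22521491, -0.31868328]), 'moment': array([ 0.00175273, -0.01909679,  0.01481915]), 'grasp_force': 0.0, 'finger_gap': 85.39942097818387}
scene (np.float64(516.0242950732066), 323.03153961289115, 235.27973488202008, 0.034108504050330356) [1138. -568.  888.] [-0.55  0.47 -0.68]
side (np.float64(544.1133159031533), 315.73009773836714, 242.49860903294572, -0.1266551283251825) [ -55.  906. 1095.] [ 0.39 -0.63 -0.67]
wrist (np.float64(367.42898960206753), 312.2487902013614, 231.78282881245238, -0.07827146169753421) [142. 639. 373.] [ 0.27 -0.1  -0.96]
```

View pics/scene0.png

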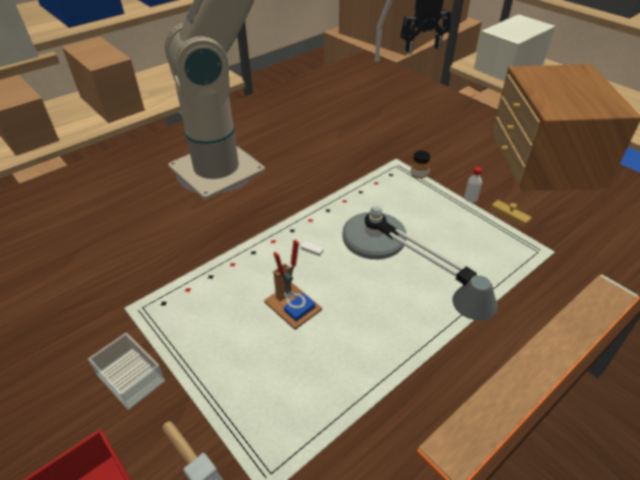

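View pics/side0.png

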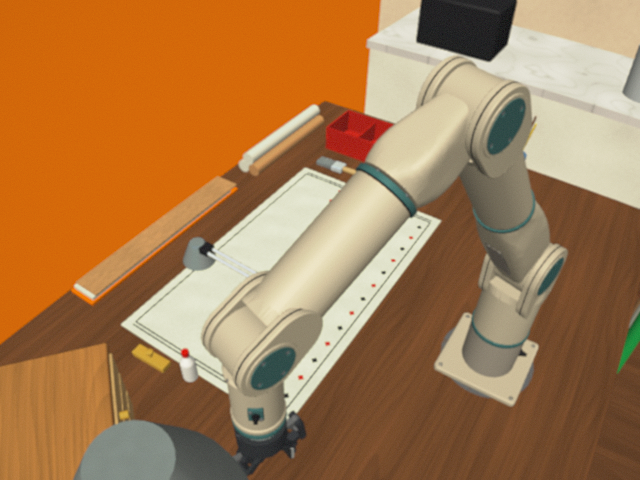

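The scene view shows the pliers' red handles at about (285,255), the stand and ring at (295,300), the lamp foot at (375,233) with the spindle at (376,213), and the eraser at (312,248). In the side view the arm hides all of these.

```bash
cat > m.py <<'E'
from h import *
p=cv2.imread('pics/scene0.png'); d=np.load('pics/scene0.npy'); c=cam('scene')
hsv=cv2.cvtColor(p,cv2.COLOR_BGR2HSV)
def roi(m,x0,y0,x1,y1):
    k=np.zeros_like(m);k[y0:y1,x0:x1]=m[y0:y1,x0:x1];return k
red=roi(((hsv[...,0]<10)|(hsv[...,0]>170)).astype(np.uint8)*(hsv[...,1]>140)*(hsv[...,2]>60),262,232,312,285).astype(np.uint8)
n,l,s,ce=cv2.connectedComponentsWithStats(red)
for i in range(1,n):
    if s[i,4]<10: continue
    v,u=np.where(l==i); P=pts(c,np.c_[u,v],d[v,u]); print('red',s[i],ce[i].round(1),np.median(P,0).round(),P.min(0).round(),P.max(0).round())
blue=roi(((abs(hsv[...,0].astype(int)-112)<14)&(hsv[...,1]>130)).astype(np.uint8),262,270,330,335)
v,u=np.where(blue);P=pts(c,np.c_[u,v],d[v,u]);print('blue',len(u),np.median(P,0).round(),P.min(0).round(),P.max(0).round())
# stand wood footprint: height 3..20, plus column
v,u=np.mgrid[262:335,255:335];v=v.ravel();u=u.ravel();P=pts(c,np.c_[u,v],d[v,u])
h=hsv[v,u];w=(h[:,0]>5)&(h[:,0]<22)&(h[:,1]>90)&(P[:,2]>4)&(P[:,2]<30)
r=cv2.minAreaRect(P[w,:2].astype(np.float32));print('wood',w.sum(),r, np.median(P[w,2]))
# lamp
v,u=np.mgrid[195:262,335:415];v=v.ravel();u=u.ravel();P=pts(c,np.c_[u,v],d[v,u])
for a,b in((4,200),(66,110),(85,110),(90,110)):
    k=(P[:,2]>a)&(P[:,2]<b);print('lamp',a,k.sum(),np.median(P[k],0).round(),P[k].min(0).round(),P[k].max(0).round(),np.c_[u,v][k].mean(0))
E
python3 m.py
```

```text
red [292 241   6  25  82] [294.3 252.2] [ 541. -133.  149.] [ 535. -568.  118.] [1138. -126.  888.]
red [275 253   9  22  71] [279.2 265. ] [ 545. -173.  140.] [ 515. -180.   92.] [ 548. -159.  177.]
blue 306 [ 580. -155.   25.] [ 552. -181.   15.] [ 593. -123.   30.]
wood 601 ((549.2711791992188, -152.552978515625), (105.66545104980469, 78.72924041748047), 2.028834342956543) 9.061863301438734
lamp 4 2582 [528. 123.  23.] [382.  40.   4.] [644. 301.  99.] [375.66808675 234.63865221]
lamp 66 205 [518. 131.  83.] [495. 122.  66.] [642. 151.  99.] [380.82439024 217.85365854]
lamp 85 95 [512. 134.  92.] [499. 123.  85.] [526. 151.  99.] [376.31578947 210.52631579]
lamp 90 71 [512. 134.  94.] [500. 124.  90.] [526. 150.  99.] [376.36619718 209.69014085]
```

```bash
python3 -c "
import cv2
p=cv2.imread('pics/scene0.png')[190:340,250:420];cv2.imwrite('pics/crop0.png',cv2.resize(p,None,fx=4,fy=4,interpolation=2)[:600,:680])"
```

```text
(no output)
```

View pics/crop0.png

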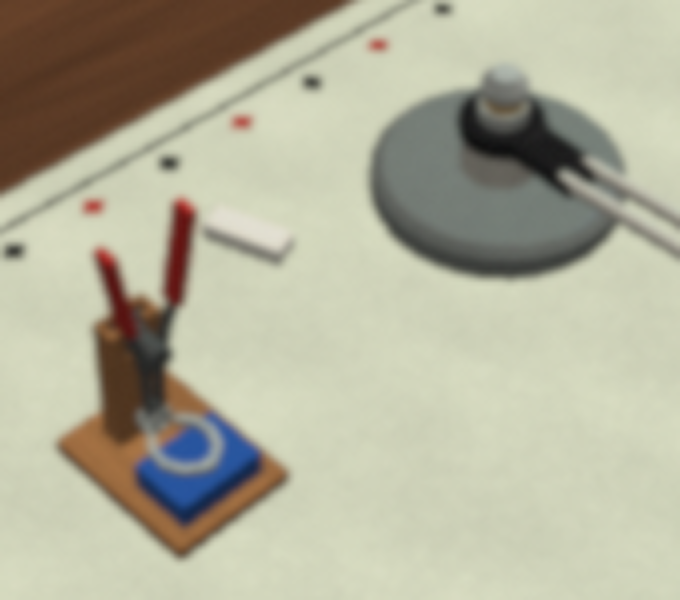

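The scene crop shows the stand with x roughly along world +x, the ring on the blue ledge, and the lamp spindle clear of everything. My estimates are pliers (543,-153) with yaw about 3° and spindle (512,136). I'll turn the tool to yaw 183° and move over the lamp to look from near.

play_rows(commands=[[[0,0,-4.4],[0,0,0],1],[[0,0,-4.4],[0,0,0],1],[[0,0,-4.4],[0,0,0],1],[[0,0,-4.4],[0,0,0],1],[[0,0,-4.4],[0,0,0],1]], force=60)

```text
clock: 0.57
tcp_pos: [211.0, 614.5, 230.9]
tcp_rot: [-180.0, -0.0, -176.7]
contact_force: [-0.1, -0.5, 0.5]
finger_gap: 85.5
grasp_force: 0.0
```

play_rows(commands=[[[0,0,0],[-0.017,-0.033,-0.0005],1],[[0,0,0],[-0.017,-0.033,-0.0005],1],[[0,0,0],[-0.017,-0.033,-0.0005],1],[[0,0,0],[-0.017,-0.033,-0.0005],1],[[0,0,0],[-0.017,-0.033,-0.0005],1]])

```text
clock: 0.98
tcp_pos: [305.3, 452.7, 233.6]
tcp_rot: [-180.0, -0.0, -176.9]
contact_force: [0.5, 0.2, 0.4]
finger_gap: 85.3
grasp_force: 0.0
```

play_rows(commands=[[[0,0,0],[-0.017,-0.033,-0.0005],1],[[0,0,0],[-0.017,-0.033,-0.0005],1],[[0,0,0],[-0.017,-0.033,-0.0005],1],[[0,0,0],[-0.017,-0.033,-0.0005],1],[[0,0,0],[-0.017,-0.033,-0.0005],1]])

```text
clock: 1.4
tcp_pos: [398.9, 292.5, 236.3]
tcp_rot: [-180.0, -0.0, -176.9]
contact_force: [0.5, 0.9, 1.1]
finger_gap: 85.4
grasp_force: 0.0
```

play_rows(commands=[[[0,0,0],[-0.017,-0.033,-0.0005],1],[[0,0,0],[-0.017,-0.033,-0.0005],1],[[0,0,0],[-0.017,-0.033,-0.0005],1],[[0,0,0],[-0.017,-0.033,-0.0005],1],[[0,0,0],[0,0,0],1]])

```text
clock: 1.82
tcp_pos: [477.2, 157.5, 238.3]
tcp_rot: [-179.7, 0.1, -177.6]
contact_force: [0.0, 0.2, -0.2]
finger_gap: 85.4
grasp_force: 0.0
```

Run:
```python
from h import *
o=get_obs(); p,d=capture('wrist'); cv2.imwrite('pics/w1.png',p); np.save('pics/w1.npy',d); c=cam('wrist',o)
print(o['tcp_pos'],o['tcp_rot'],o['joints'].round())
v,u=np.mgrid[0:480:1,0:640:1];v=v.ravel();u=u.ravel();P=pts(c,np.c_[u,v],d[v,u])
near=(abs(P[:,0]-512)<60)&(abs(P[:,1]-136)<60)&(d[v,u]>0)
for a,b in((92,110),(84,90),(66,92)):
    k=near&(P[:,2]>a)&(P[:,2]<b);print(a,b,k.sum(),np.median(P[k],0).round(1),P[k].min(0).round(),P[k].max(0).round(),np.c_[u,v][k].mean(0).round())
```

```text
[477.24598794 157.49450312 238.33926732] [-1.79726854e+02  1.37475511e-01 -1.77635209e+02] [-21.  23.  -1. 110.   1.  47.  70.]
92 110 641 [507.5 139.7  96.2] [497. 127.  92.] [522. 152.  99.] [289. 251.]
84 90 168 [500.5 141.2  88.7] [494. 125.  84.] [525. 154.  90.] [291. 243.]
66 92 532 [498.8 141.3  88.4] [494. 125.  66.] [525. 154.  92.] [291. 240.]
```

View pics/w1.png

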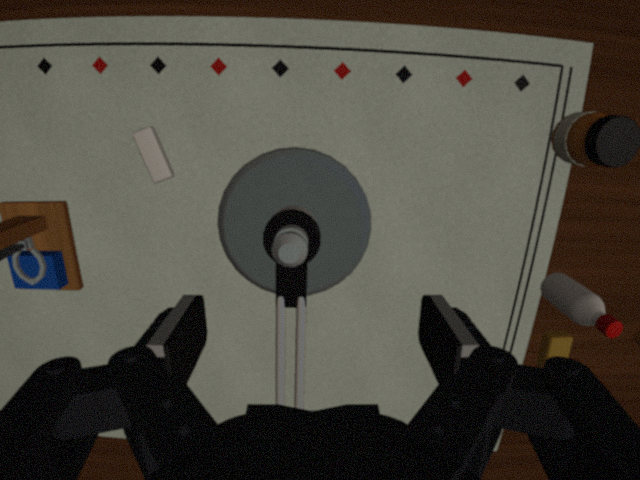

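The wrist view shows the spindle's top at (290,250), the foot centred at (295,222), the lamp arm going down the picture (world +x), and the stand at the left edge. Next I fit the spindle precisely.

Run:
```python
from h import *
p=cv2.imread('pics/w1.png'); d=np.load('pics/w1.npy'); o=dict(tcp_pos=[477.246,157.495,238.339],tcp_rot=[-179.727,.1375,-177.635]); c=cam('wrist',o)
v,u=np.mgrid[190:310,200:390];v=v.ravel();u=u.ravel();P=pts(c,np.c_[u,v],d[v,u]);P=P[d[v,u]>0]
t=(abs(P[:,0]-510)<25)&(abs(P[:,1]-138)<25)&(P[:,2]>85); 
T=P[t]; print(np.histogram(T[:,2],np.arange(85,101)))
top=T[T[:,2]>95.5]; print('top',cv2.minEnclosingCircle(top[:,:2].astype(np.float32)),top.mean(0))
g=cv2.cvtColor(p,cv2.COLOR_BGR2GRAY); m=(g>110).astype(np.uint8); m[:, :265]=0;m[:,315:]=0;m[:225]=0;m[275:]=0
n,l,s,ce=cv2.connectedComponentsWithStats(m); print(s,ce,[onplane(c,[x],97) for x in ce[1:]])
print(g[225:275:4,290],g[250,262:320:3])
# foot
v,u=np.mgrid[140:310,205:390];v=v.ravel();u=u.ravel();P=pts(c,np.c_[u,v],d[v,u])
f=(P[:,2]>8)&(P[:,2]<40); print(np.histogram(P[f,2],np.arange(8,41,3)),cv2.minEnclosingCircle(P[f,:2].astype(np.float32)))
```

```text
(array([ 10,  15,  21,  48,  66,  93,  81,  59,  71,  61,  93, 217, 127,
        13,   0]), array([ 85,  86,  87,  88,  89,  90,  91,  92,  93,  94,  95,  96,  97,
        98,  99, 100]))
top ((508.59039306640625, 139.4983673095703), 10.43299674987793) [508.74985998 139.57430722  96.77386438]
[[     0      0    640    480 307200]] [[319.5 239.5]] []
[ 42  95  69  86  88 100  98 104  98  98  64   9   9] [ 65  46  18  46  56  62  98  95  95  98  95 101 101  96 100  73   8  17
   1  60]
(array([   18,    14,    85,   888,  3157, 10051,    42,    26,    28,
          25]), array([ 8, 11, 14, 17, 20, 23, 26, 29, 32, 35, 38])) ((509.19854736328125, 139.36781311035156), 80.07110595703125)
```

play_rows(commands=[[[0,0,0],[-0.0014,-0.0323,0],1],[[0,0,0],[-0.0014,-0.0323,0],1],[[0,0,0],[-0.0014,-0.0323,0],1],[[0,0,0],[-0.0014,-0.0323,0],1],[[0,0,0],[-0.0014,-0.0323,0],1]])

```text
clock: 2.28
tcp_pos: [488.5, 5.1, 238.2]
tcp_rot: [180.0, -0.0, -176.8]
contact_force: [0.7, 1.1, 0.4]
finger_gap: 85.2
grasp_force: 0.0
```

play_rows(commands=[[[0,0,0],[-0.0014,-0.0323,0],1],[[0,0,0],[-0.0014,-0.0323,0],1],[[0,0,0],[-0.0014,-0.0323,0],1],[[0,0,0],[-0.0014,-0.0323,0],1],[[0,0,0],[0,0,0],1]])

```text
clock: 2.7
tcp_pos: [501.3, -130.3, 238.3]
tcp_rot: [-179.8, 0.0, -177.4]
contact_force: [-0.1, -0.4, -0.2]
finger_gap: 85.4
grasp_force: 0.0
```

```bash
cat > w2.py <<'E'
from h import *
import sys
k=sys.argv[1]
o=get_obs(); p,d=capture('wrist'); cv2.imwrite(f'pics/{k}.png',p); np.save(f'pics/{k}.npy',d); c=cam('wrist',o)
print(o['tcp_pos'].round(1),o['tcp_rot'].round(2),o['clock'])
hsv=cv2.cvtColor(p,cv2.COLOR_BGR2HSV)
red=(((hsv[...,0]<10)|(hsv[...,0]>170))&(hsv[...,1]>140)&(hsv[...,2]>40)).astype(np.uint8)
n,l,s,ce=cv2.connectedComponentsWithStats(red)
for i in range(1,n):
    if s[i,4]<40: continue
    v,u=np.where((l==i)&(d>0)); P=pts(c,np.c_[u,v],d[v,u]); 
    if np.median(P[:,2])<90: continue
    print('red',s[i],P.min(0).round(),P.max(0).round())
    for a,b in((120,140),(140,155),(155,170),(170,185)):
        q=P[(P[:,2]>a)&(P[:,2]<b)]
        if len(q): print(a,b,len(q),q.mean(0).round(1),np.percentile(q,[3,97],0).round(1).tolist())
E
python3 w2.py w2
```

```text
[ 501.3 -130.3  238.3] [-1.7976e+02  2.0000e-02 -1.7741e+02] 2.7
red [232 259  38  57 872] [ 532. -178.  109.] [ 547. -162.  178.]
120 140 192 [ 536.5 -165.8  130.1] [[532.7, -169.8, 120.6], [543.6, -163.1, 139.2]]
140 155 179 [ 537.2 -168.8  147.5] [[533.2, -172.8, 140.5], [544.2, -166.4, 154.6]]
155 170 215 [ 537.8 -171.4  162.9] [[533.7, -175.4, 155.4], [545.2, -169.1, 169.7]]
170 185 240 [ 539.8 -174.4  175.2] [[534.6, -177.7, 170.8], [546.3, -171.6, 177.5]]
red [301 260  23  57 608] [ 531. -137.  115.] [ 545. -121.  178.]
120 140 123 [ 533.2 -133.5  131. ] [[530.9, -136.4, 121.2], [540.1, -130.1, 139.7]]
140 155 101 [ 533.6 -130.5  147.9] [[531.4, -133.0, 141.0], [540.1, -127.4, 154.5]]
155 170 136 [ 533.9 -127.9  162.8] [[531.7, -130.6, 155.5], [540.8, -124.3, 169.7]]
170 185 229 [ 537.6 -124.7  175.5] [[532.2, -127.9, 171.3], [544.6, -121.5, 177.3]]
```

View pics/w2.png

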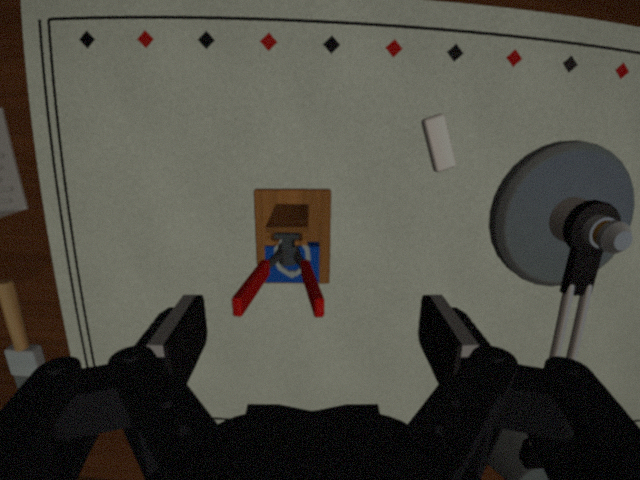

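The red handles' top ends are at (240,308) and (318,310). They give a grip centre of (539.3,-149.7), tops at z 178 so grip z about 145.5, and yaw 2.6°, which the tool already matches. I move above the pliers, then down.

play_rows(commands=[[[0,0,0],[-0.0185,-0.0105,0],1],[[0,0,0],[-0.0186,-0.0106,0],1],[[0,0,0],[0,0,0],1],[[0,0,0],[0,0,0],1]])

```text
clock: 3.08
tcp_pos: [540.0, -140.7, 237.8]
tcp_rot: [179.9, -0.0, -176.8]
contact_force: [-0.1, 0.4, 0.3]
finger_gap: 85.3
grasp_force: 0.0
```

```bash
python3 w2.py w3
```

```text
[ 540.  -140.7  237.8] [ 1.7993e+02 -3.0000e-02 -1.7684e+02] 3.0833
red [248 213  35  47 840] [ 532. -184.    9.] [ 597. -162.  178.]
120 140 180 [ 536.7 -165.8  130.3] [[532.6, -170.2, 120.4], [543.6, -163.0, 139.6]]
140 155 161 [ 537.8 -168.6  147.7] [[533.3, -172.1, 140.7], [545.4, -166.6, 154.5]]
155 170 191 [ 538.2 -171.1  162.7] [[533.9, -175.0, 155.7], [545.4, -169.0, 169.6]]
170 185 280 [ 540.3 -174.6  175.2] [[534.5, -178.0, 170.7], [546.8, -171.6, 177.2]]
red [316 213  29  48 688] [ 531. -138.  115.] [ 546. -122.  178.]
120 140 129 [ 534.8 -134.1  130.9] [[531.2, -136.5, 121.0], [541.6, -130.2, 139.7]]
140 155 131 [ 534.7 -131.   147.9] [[531.5, -133.4, 140.3], [541.9, -127.0, 154.5]]
155 170 144 [ 535.5 -128.7  162.7] [[531.9, -130.8, 155.8], [542.9, -125.3, 169.4]]
170 185 264 [ 537.9 -125.1  175.4] [[532.2, -128.1, 170.7], [544.5, -121.8, 177.5]]
```

play_rows(commands=[[[0,0,0],[0,0,0],1],[[0,0,0],[0,0,0],1],[[0,0,0],[0,0,0],1]])

```text
clock: 3.38
tcp_pos: [539.0, -141.8, 238.4]
tcp_rot: [180.0, -0.0, -176.9]
contact_force: [1.1, -0.8, 0.3]
finger_gap: 85.4
grasp_force: 0.0
```

play_rows(commands=[[[0,0,0.5],[0,-0.004,0],1],[[0,0,0],[0,-0.0041,0.015],1],[[0,0,0],[0,0,0.015],1],[[0,0,0],[0,0,0],1],[[0,0,0],[0,0,0],1]])

```text
clock: 3.8
tcp_pos: [539.3, -150.8, 207.9]
tcp_rot: [180.0, -0.1, -177.5]
contact_force: [0.5, -0.7, 0.2]
finger_gap: 85.4
grasp_force: 0.0
```

play_rows(commands=[[[0,0,0],[0,0,0],1],[[0,0,0],[0,0,0],1]])

```text
clock: 3.97
tcp_pos: [540.5, -150.8, 209.2]
tcp_rot: [-180.0, 0.1, -177.5]
contact_force: [-0.4, 0.6, 0.3]
finger_gap: 85.4
grasp_force: 0.0
```

play_rows(commands=[[[0,0,0],[0,0.0008,0.02],1],[[0,0,0],[0,0,0.02],1],[[0,0,0],[0,0,0.02],1],[[0,0,0],[0,0,0.022],1],[[0,0,0],[0,0,0],1]])

```text
clock: 4.38
tcp_pos: [537.8, -149.2, 123.6]
tcp_rot: [179.9, -0.3, -177.4]
contact_force: [-1.7, 0.6, -0.1]
finger_gap: 85.2
grasp_force: 0.0
```

play_rows(commands=[[[0,0,0],[0,0,0],1],[[0,0,0],[0,0,0],1],[[0,0,0],[0,0,0],0.7],[[0,0,0],[0,0,0],0.6],[[0,0,0],[0,0,0],0.5]])

```text
clock: 4.8
tcp_pos: [540.7, -150.1, 127.5]
tcp_rot: [-180.0, 0.1, -177.5]
contact_force: [0.8, 0.3, 4.1]
finger_gap: 51.6
grasp_force: 3.3
```

play_rows(commands=[[[0,0,0],[0,0,0],0.4],[[0,0,0],[0,0,0],0.3],[[0,0,0],[0,0,0],0.2],[[0,0,0],[0,0,0],0.1],[[0,0,0],[0,0,0],0]])

```text
clock: 5.22
tcp_pos: [542.4, -150.4, 128.7]
tcp_rot: [-179.9, 0.3, -177.5]
contact_force: [0.7, 0.7, 13.1]
finger_gap: 22.8
grasp_force: 58.9
```

play_rows(commands=[[[0,0,0],[0,0,0],0],[[0,0,0],[0,0,0],0],[[0,0,0],[0,0,0],0],[[0,0,0],[0,0,0],0],[[0,0,0],[0,0,0],0]])

```text
clock: 5.63
tcp_pos: [542.4, -150.4, 128.7]
tcp_rot: [-179.9, 0.3, -177.5]
contact_force: [0.8, -0.4, 10.8]
finger_gap: 22.8
grasp_force: 58.8
```

```bash
python3 w2.py w4; python3 -c "
import cv2
p=cv2.imread('pics/w4.png')[150:450,120:520];cv2.imwrite('pics/w4c.png',cv2.convertScaleAbs(cv2.resize(p,(800,600)),alpha=1.8))"
```

```text
[ 542.4 -150.4  128.7] [-179.92    0.33 -177.45] 5.6333
red [ 275  268   25  128 2298] [ 533. -162.  108.] [ 551. -154.  180.]
120 140 313 [ 534.8 -158.9  130.4] [[533.9, -161.7, 120.6], [535.8, -156.2, 139.3]]
140 155 357 [ 536.  -158.4  147.9] [[535.0, -161.3, 140.5], [537.1, -155.6, 154.6]]
155 170 505 [ 537.  -158.2  162.9] [[536.1, -161.3, 155.4], [538.2, -155.1, 169.7]]
170 185 1063 [ 541.3 -157.6  177.1] [[536.8, -160.8, 170.9], [549.4, -154.5, 179.7]]
red [ 326  269   25  127 2325] [ 532. -145.  116.] [ 550. -136.  181.]
120 140 325 [ 534.  -141.3  130.2] [[533.0, -144.0, 120.7], [535.4, -138.5, 139.3]]
140 155 367 [ 535.2 -141.6  147.9] [[534.2, -144.4, 140.5], [536.7, -138.7, 154.6]]
155 170 540 [ 536.8 -141.4  163. ] [[535.3, -144.7, 155.6], [544.0, -137.3, 169.6]]
170 185 1041 [ 540.7 -141.9  177. ] [[536.2, -144.9, 170.8], [548.6, -138.8, 179.6]]
```

View pics/w4c.png

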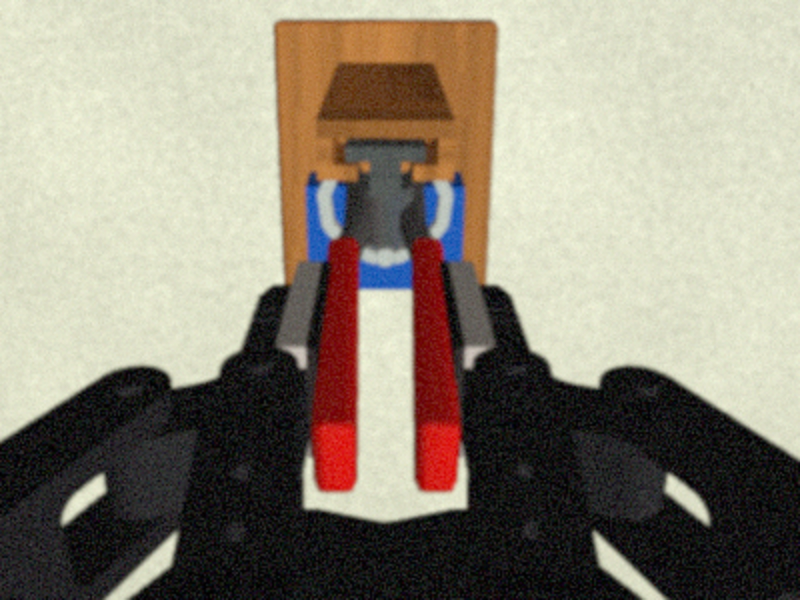

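The pliers are shut: both handles are parallel between the pads (crop (335,360) and (435,360)) and the ring is open on the ledge. They lean slightly in +x. I lift straight up, slowly.

play_rows(commands=[[[0,0,0],[0,0,-0.003],0],[[0,0,0],[0,0,-0.004],0],[[0,0,0],[0,0,-0.004],0],[[0,0,0],[0,0,-0.004],0],[[0,0,0],[0,0,0],0]])

```text
clock: 6.1
tcp_pos: [540.4, -149.9, 142.0]
tcp_rot: [-180.0, 0.1, -177.4]
contact_force: [1.5, 0.0, -0.9]
finger_gap: 22.8
grasp_force: 59.1
```

play_rows(commands=[[[0,0,0],[0,0,-0.006],0],[[0,0,0],[0,0,-0.008],0],[[0,0,0],[0,0,-0.008],0],[[0,0,0],[0,0,-0.008],0],[[0,0,0],[0,0,0],0]])

```text
clock: 6.52
tcp_pos: [540.2, -150.3, 173.2]
tcp_rot: [-180.0, 0.1, -177.5]
contact_force: [1.2, 0.5, -1.2]
finger_gap: 22.9
grasp_force: 59.2
```

play_rows(commands=[[[0,0,0],[0,0,-0.02],0],[[0,0,0],[0,0,-0.02],0],[[0,0,0],[0,0,-0.01],0],[[0,0,0],[0,0,0],0],[[0,0,0],[0,0,0],0]])

```text
clock: 6.93
tcp_pos: [539.4, -150.0, 221.2]
tcp_rot: [-180.0, -0.0, -177.5]
contact_force: [0.2, -0.6, -2.4]
finger_gap: 22.6
grasp_force: 59.2
```

```bash
python3 w2.py w5; python3 -c "
import cv2
p=cv2.imread('pics/w5.png')[120:420,120:520];cv2.imwrite('pics/w5c.png',cv2.convertScaleAbs(cv2.resize(p,(800,600)),alpha=1.8))"
```

```text
[ 539.4 -150.   221.2] [-1.8000e+02 -2.0000e-02 -1.7746e+02] 6.9333
red [ 276  268   24  127 2299] [ 530. -162.  201.] [ 548. -154.  273.]
red [ 326  269   25  126 2297] [ 529. -145.  202.] [ 548. -136.  273.]
```

View pics/w5c.png

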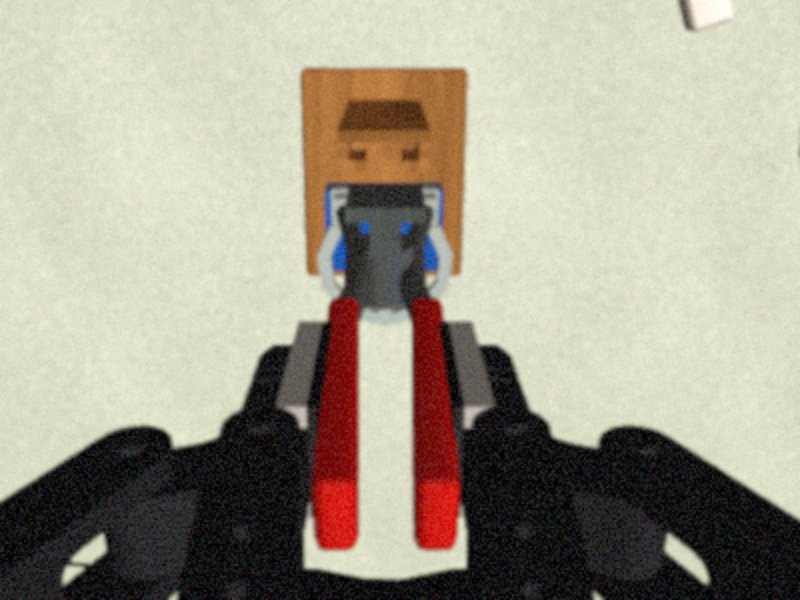

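The ring is still open on the tips (crop: sides at (322,260) and (450,260), front at (385,318)), and the pliers are clear of the stand. Now I measure ring centre, tilt and handle lean.

```bash
cat > ring.py <<'E'
from h import *
import sys
def ringm(k,o):
    p=cv2.imread(f'pics/{k}.png'); d=np.load(f'pics/{k}.npy'); c=cam('wrist',o); T=np.array(o['tcp_pos'])
    v,u=np.mgrid[190:300,240:390];v=v.ravel();u=u.ravel();P=pts(c,np.c_[u,v],d[v,u]); g=p.astype(int)[v,u]
    z0=T[2]-98
    grey=(g.min(1)>65)
    m=(abs(P[:,2]-z0)<14)&grey&(d[v,u]>0)
    Q=P[m]; A=np.c_[Q[:,:2]-Q[:,:2].mean(0),np.ones(len(Q))]
    for _ in range(4):
        s=np.linalg.lstsq(A,Q[:,2],rcond=None)[0]; r=abs(Q[:,2]-A@s); kp=r<3; Q,A=Q[kp],A[kp]
    print('n',len(Q),'slopes',s.round(3),'ztop',s[2],'resid',r.std())
    print('x',np.percentile(Q[:,0],[1,99]).round(1),'y',np.percentile(Q[:,1],[1,99]).round(1))
    # circle fit of pixels on plane ztop
    W=onplane(c,np.c_[u,v][m][:],s[2])[:,:2]
    B=np.c_[2*Q[:,:2],np.ones(len(Q))]; e=np.linalg.lstsq(B,(Q[:,:2]**2).sum(1),rcond=None)[0]
    print('circle',e[:2],'R',np.sqrt(e[2]+e[0]**2+e[1]**2),'rel tcp',e[:2]-T[:2])
    # handle lean
    hsv=cv2.cvtColor(p,cv2.COLOR_BGR2HSV)
    red=((hsv[...,0]<10)|(hsv[...,0]>170))&(hsv[...,1]>140)&(hsv[...,2]>40)&(d>0)
    v,u=np.where(red);P=pts(c,np.c_[u,v],d[v,u]);P=P[abs(P[:,2]-T[2]-20)<26]
    q=np.polyfit(P[:,2],P[:,0],1);print('lean dx/dz',q[0], 'tops',)
if __name__=='__main__':
    k=sys.argv[1]; o=get_obs(); p,d=capture('wrist'); cv2.imwrite(f'pics/{k}.png',p); np.save(f'pics/{k}.npy',d)
    print(o['tcp_pos'].round(1),o['tcp_rot'].round(2)); ringm(k,o)
E
python3 -c "
from ring import *
ringm('w5',dict(tcp_pos=[539.4,-150,221.2],tcp_rot=[180,-.02,-177.46]))"
```

```text
n 740 slopes [-5.40000e-02 -3.00000e-03  1.23234e+02] ztop 123.2340924427591 resid 0.4893973569225995
x [525.9 576.2] y [-171.7 -126. ]
circle [ 550.2126556  -148.82307477] R 22.38582256824397 rel tcp [10.8126556   1.17692523]
lean dx/dz 0.07173740917116969 tops
```

The ring centre is at TCP + (14.4, 1.1) with a slope of 0.054, which agrees with the handle lean of about 3.4°. I level it by pitching the tool and carry it over the lamp.

play_rows(commands=[[[0,-1.1,0],[0,0,0],0],[[0,-1.2,0],[0,0,0],0],[[0,-1.1,0],[0,0,0],0],[[0,0,0],[0.001,0.01,0],0],[[0,0,0],[0.003,0.02,0],0]])

```text
clock: 7.4
tcp_pos: [533.6, -122.2, 219.9]
tcp_rot: [-179.9, 3.3, -177.7]
contact_force: [-0.0, 0.3, -1.0]
finger_gap: 22.8
grasp_force: 59.2
```

play_rows(commands=[[[0,0,0],[0.003,0.025,0],0],[[0,0,0],[0.003,0.025,0],0],[[0,0,0],[0.003,0.025,-0.001],0],[[0,0,0],[0.003,0.025,0],0],[[0,0,0],[0.003,0.025,0],0]])

```text
clock: 7.82
tcp_pos: [512.7, 6.1, 220.2]
tcp_rot: [180.0, 3.2, -177.4]
contact_force: [1.2, 0.4, -1.0]
finger_gap: 22.3
grasp_force: 59.2
```

play_rows(commands=[[[0,0,0],[0.003,0.025,0],0],[[0,0,0],[0.004,0.025,0],0],[[0,0,0],[0.003,0.025,-0.001],0],[[0,0,0],[0.003,0.025,0],0],[[0,0,0],[0.003,0.015,0],0]])

```text
clock: 8.23
tcp_pos: [491.3, 122.2, 220.4]
tcp_rot: [179.9, 3.3, -177.2]
contact_force: [0.5, -0.4, -2.2]
finger_gap: 22.9
grasp_force: 59.2
```

play_rows(commands=[[[0,0,0],[0.003,0.01,0],0],[[0,0,0],[0,0,0],0],[[0,0,0],[0,0,0],0],[[0,0,0],[0,0,0],0],[[0,0,0],[0,0,0],0]])

```text
clock: 8.65
tcp_pos: [489.7, 126.5, 220.9]
tcp_rot: [-180.0, 3.4, -177.6]
contact_force: [0.9, -0.3, -1.8]
finger_gap: 22.7
grasp_force: 59.2
```

```bash
python3 ring.py w6; python3 -c "
import cv2
p=cv2.imread('pics/w6.png')[120:420,120:520];cv2.imwrite('pics/w6c.png',cv2.convertScaleAbs(cv2.resize(p,(800,600)),alpha=1.8))"
```

```text
[489.7 126.5 220.9] [-179.95    3.38 -177.59]
n 748 slopes [ 9.00000e-03 -3.00000e-03  1.23914e+02] ztop 123.91415224601096 resid 0.45457441496864465
x [481.9 532.3] y [105.1 150.7]
circle [506.04585584 127.84783826] R 22.45980937423304 rel tcp [16.39382127  1.3399978 ]
lean dx/dz 0.013103178863997013 tops
```

View pics/w6c.png

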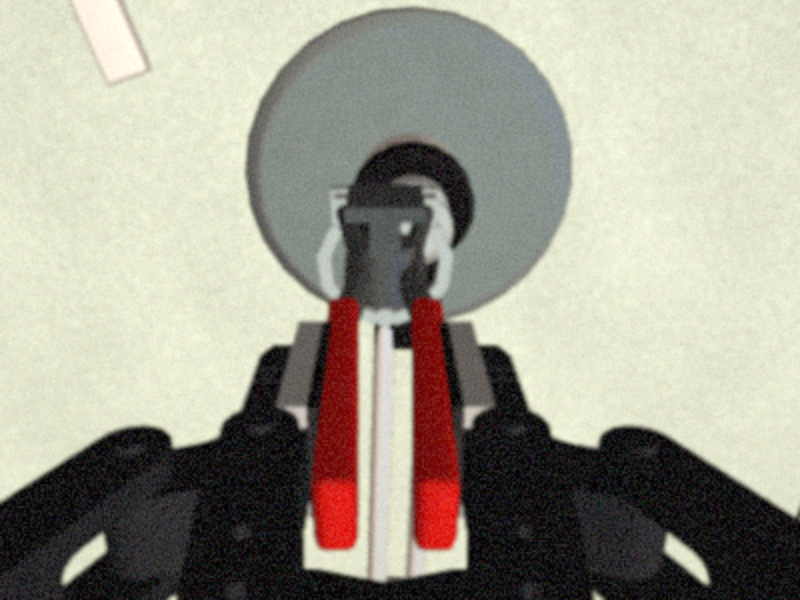

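Ring level (slope 0.009), centre (509.8,127.9); the spindle sits up-right of it in the crop at about (420,190). I shift 11.6 mm in y and compare ring with foot in the same picture.

play_rows(commands=[[[0,0,0],[0.0003,0.004,0],0],[[0,0,0],[0,0.004,0],0],[[0,0,0],[0,0.0036,0],0],[[0,0,0],[0,0,0],0],[[0,0,0],[0,0,0],0]])

```text
clock: 9.12
tcp_pos: [488.6, 140.1, 221.0]
tcp_rot: [180.0, 3.4, -177.4]
contact_force: [-0.2, 0.1, -1.5]
finger_gap: 22.3
grasp_force: 59.2
```

play_rows(commands=[[[0,0,0],[0,0,0],0],[[0,0,0],[0,0,0],0]])

```text
clock: 9.28
tcp_pos: [488.6, 139.5, 221.0]
tcp_rot: [-180.0, 3.4, -177.5]
contact_force: [-0.5, 0.2, -1.9]
finger_gap: 22.5
grasp_force: 59.2
```

```bash
cat >> ring.py <<'E'
    c=cam('wrist',o)
    v,u=np.mgrid[0:480,0:640];v=v.ravel();u=u.ravel();P=pts(c,np.c_[u,v],d[v,u])
    f=(d[v,u]>0)&(abs(P[:,2]-23)<3)&(np.hypot(P[:,0]-509,P[:,1]-139)<90)
    F=P[f,:2]; hull=cv2.convexHull(F.astype(np.float32))[:,0]
    hull=hull[(np.hypot(*(hull-[509,139.5]).T)>74)&(np.hypot(*(hull-[509,139.5]).T)<86)]
    e=np.linalg.lstsq(np.c_[2*hull,np.ones(len(hull))],(hull**2).sum(1),rcond=None)[0]
    print('foot',e[:2].round(1),np.sqrt(e[2]+e[0]**2+e[1]**2),len(hull))
    # scene view: spindle/ring
    s=p; p2,d2=capture('scene'); cv2.imwrite(f'pics/{k}s.png',p2); np.save(f'pics/{k}s.npy',d2); cs=cam('scene')
    v,u=np.mgrid[150:262,320:430];v=v.ravel();u=u.ravel();P=pts(cs,np.c_[u,v],d2[v,u])
    w=(abs(P[:,2]-93)<6)&(np.hypot(P[:,0]-511,P[:,1]-137)<22);print('scene spindle',P[w].mean(0).round(1),P[w].min(0).round(1),P[w].max(0).round(1),w.sum())
    cv2.imwrite(f'pics/{k}sc.png',cv2.resize(p2[110:260,290:460],None,fx=4,fy=4,interpolation=2))
E
python3 ring.py w7
```

```text
[488.6 139.5 221. ] [-179.99    3.39 -177.46]
n 745 slopes [ 5.00000e-03 -2.00000e-03  1.23958e+02] ztop 123.95793687446137 resid 0.48066833944433823
x [480.9 531.3] y [118.5 163.9]
circle [505.09996181 140.93111475] R 22.39899647553066 rel tcp [16.53325531  1.40193609]
lean dx/dz 0.01330016858993526 tops
foot [509.1 139.4] 77.26722225994342 51
scene spindle [512.2 134.3  92.8] [497.3 124.2  87.5] [523.6 150.9  98.9] 83
```

View pics/w7sc.png

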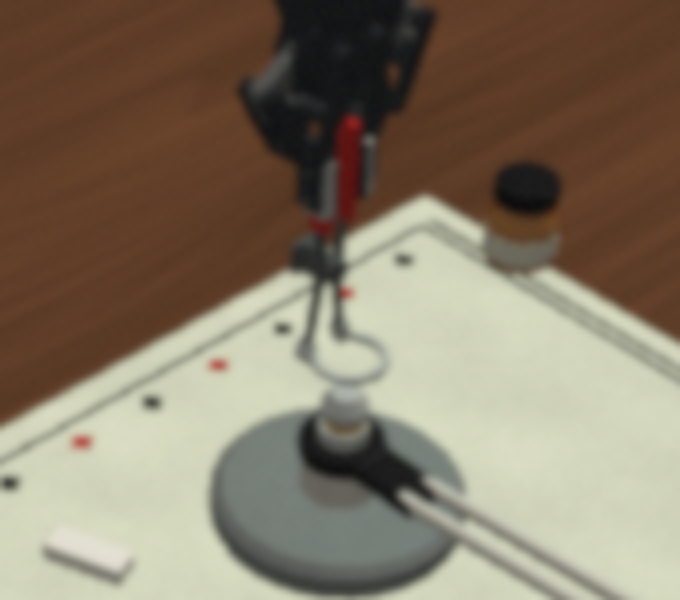

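Seen from the scene camera the ring hangs just above the spindle (crop: ring centre (349,357), spindle top (345,395)). In the wrist picture ring centre is (508.8,141.2) against a foot centre of (509.1,139.4), so I shift -1.7 mm in y and lower to just above the top.

play_rows(commands=[[[0,0,0],[-0.0002,-0.0017,0],0],[[0,0,0],[0,0,0.006],0],[[0,0,0],[0,0,0.006],0],[[0,0,0],[0,0,0],0],[[0,0,0],[0,0,0],0]])

```text
clock: 9.8
tcp_pos: [489.1, 137.9, 208.3]
tcp_rot: [-180.0, 3.3, -177.5]
contact_force: [-0.3, 0.4, -0.7]
finger_gap: 22.8
grasp_force: 59.2
```

play_rows(commands=[[[0,0,0],[0,0,0],0],[[0,0,0],[0,0,0],0]])

```text
clock: 9.97
tcp_pos: [489.7, 138.1, 209.1]
tcp_rot: [180.0, 3.4, -177.5]
contact_force: [0.7, 0.9, -1.4]
finger_gap: 22.5
grasp_force: 59.2
```

```bash
python3 ring.py w8
python3 - <<'E'
from h import *
p=cv2.imread('pics/w8s.png'); c=cam('scene')
g=cv2.cvtColor(p,cv2.COLOR_BGR2GRAY)
f,cx,cy,k1,R,C=c
def proj(X):
    q=(np.array(X)-C)@R; s=q[:2]/q[2]; return s*(1+k1*(s@s))*f+[cx,cy]
for X in ([509,139.5,97],[509,139.5,78],[509,139.5,110],[509,117,110],[509,162,110],[531.5,139.5,110],[486.5,139.5,110]): print(X,proj(X).round(1))
cv2.imwrite('pics/w8c.png',cv2.resize(p[180:240,340:420],None,fx=10,fy=10,interpolation=2))
E
```

```text
[489.7 138.1 209.1] [ 179.99    3.41 -177.45]
n 748 slopes [1.10000e-02 1.00000e-03 1.12076e+02] ztop 112.07576744726187 resid 0.47553920272064837
x [481.9 532.3] y [117.1 162.4]
circle [506.31243418 139.5957419 ] R 22.32766760599948 rel tcp [16.62677132  1.51224179]
lean dx/dz 0.012735291555048276 tops
foot [508.9 139.3] 77.53717675444116 41
scene spindle [512.6 134.1  91.8] [497.8 122.3  87.1] [522.8 147.7  97.9] 55
[509, 139.5, 97] [376.9 207.3]
[509, 139.5, 78] [376.3 213.3]
[509, 139.5, 110] [377.2 203. ]
[509, 117, 110] [370.4 207.1]
[509, 162, 110] [383.9 199.1]
[531.5, 139.5, 110] [384.1 207.7]
[486.5, 139.5, 110] [370.5 198.5]
```

View pics/w8c.png

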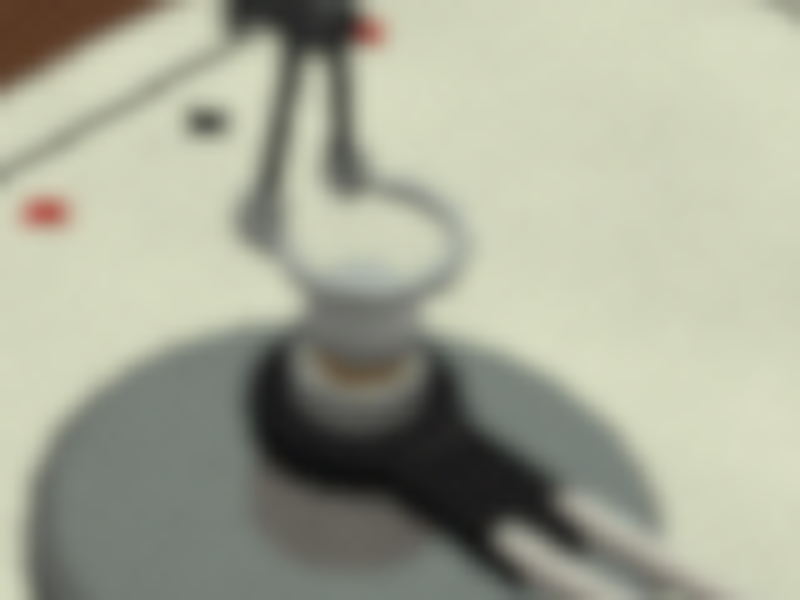

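The crop shows the spindle's top entering the ring's outline, with the ring about 1 mm to the right (+x) of centre. The wrist view agrees (+0.9, +0.4), so I correct that and slide down in small steps.

play_rows(commands=[[[0,0,0],[0.0009,-0.0004,0],0],[[0,0,0],[0,0,0],0],[[0,0,0],[0.0002,0,0.004],0],[[0,0,0],[0.0003,0,0.004],0],[[0,0,0],[0,0,0],0]])

```text
clock: 10.48
tcp_pos: [488.0, 137.4, 200.1]
tcp_rot: [-180.0, 3.3, -177.5]
contact_force: [-0.5, -0.3, -2.1]
finger_gap: 22.1
grasp_force: 59.2
```

play_rows(commands=[[[0,0,0],[0.0002,0,0.003],0],[[0,0,0],[0.0002,0,0.003],0],[[0,0,0],[0.0002,0,0.003],0],[[0,0,0],[0,0,0],0],[[0,0,0],[0,0,0],0]])

```text
clock: 10.9
tcp_pos: [488.5, 137.5, 191.7]
tcp_rot: [-180.0, 3.4, -177.5]
contact_force: [-0.5, -0.2, -1.9]
finger_gap: 22.6
grasp_force: 59.2
```

```bash
python3 ring.py w9
```

```text
[488.5 137.5 191.7] [-179.99    3.37 -177.45]
n 755 slopes [ 5.0000e-03 -1.0000e-03  9.4647e+01] ztop 94.64654219212574 resid 0.5072086796699103
x [480.4 530.9] y [116.2 161.8]
circle [504.83271059 138.96283692] R 22.461394057876962 rel tcp [16.37001805  1.4296194 ]
lean dx/dz 0.01213950885411094 tops
foot [509.1 139.3] 77.38566500937489 50
scene spindle [515.2 134.8  93.3] [497.2 115.7  87. ] [532.5 158.5  98.5] 131
```

No contact. The ring is at (508.4,139.0), mid height 92.6 mm, so 14.6 mm remain.

play_rows(commands=[[[0,0,0],[0,0.0003,0.003],0],[[0,0,0],[0.0001,0,0.003],0],[[0,0,0],[0.0001,0,0.003],0],[[0,0,0],[0,0,0],0],[[0,0,0],[0,0,0],0]])

```text
clock: 11.42
tcp_pos: [488.7, 137.8, 182.7]
tcp_rot: [-180.0, 3.4, -177.5]
contact_force: [1.0, -0.5, -1.4]
finger_gap: 22.4
grasp_force: 59.2
```

play_rows(commands=[[[0,0,0],[0.0001,0,0.003],0],[[0,0,0],[0.0001,0,0.0026],0],[[0,0,0],[0,0,0],0],[[0,0,0],[0,0,0],0],[[0,0,0],[0,0,0],0]])

```text
clock: 11.83
tcp_pos: [489.1, 137.9, 177.4]
tcp_rot: [180.0, 3.4, -177.5]
contact_force: [-0.2, -0.1, -1.8]
finger_gap: 22.6
grasp_force: 59.2
```

```bash
python3 ring.py w10; python3 -c "
import cv2
p=cv2.imread('pics/w10s.png');cv2.imwrite('pics/w10c.png',cv2.resize(p[180:240,340:420],None,fx=10,fy=10,interpolation=2))"
```

```text
[489.1 137.9 177.4] [ 180.      3.4  -177.45]
n 692 slopes [ 9.0000e-03 -1.0000e-03  8.0303e+01] ztop 80.30342250848847 resid 0.4383160840184335
x [480.9 531.7] y [116.8 162.2]
circle [505.48130932 139.40729721] R 22.56316647398053 rel tcp [16.40314473  1.51052912]
lean dx/dz 0.00838642149335046 tops
foot [508.7 139.2] 77.37886197314225 43
scene spindle [512.7 135.2  92.8] [491.9 122.8  87.1] [526.6 153.   98.6] 88
```

View pics/w10c.png

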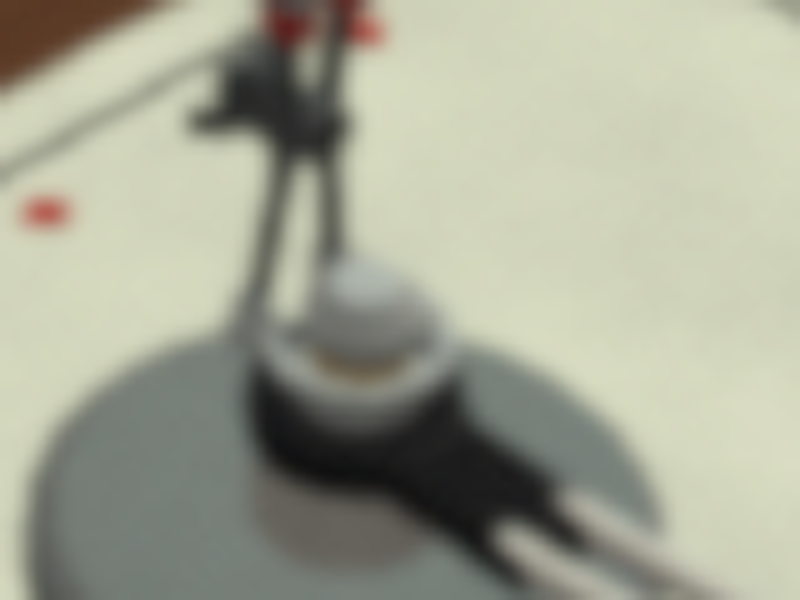

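The ring surrounds the spindle just at the brass groove (crop (365,365)). It measures (509.2,139.5,78.3), level, with no contact force. I hand in.

```bash
python3 -c "
from bench import *
print(job_done())"
```

```text
the job is handed in; nothing more can be done
None
```

The job is handed in, with no verdict returned: the pliers are held shut with the ring open and level around the brass groove, measured 0.3 mm above mid height and within 1 mm of the spindle's axis, with no sign of contact with the lamp.

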